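# Hold the tool chest lid at 60 degrees for its stay to be fitted

## Task

A brass stay is about to be screwed to this tool chest, to keep its lid open at 60 degrees. First lift the yellow ear defenders off the shut lid and hang them by the headband over the steel rail, one cup on each side; then raise the lid by its bow handle and hold it steadily open at 60 degrees (to within a few degrees) so that the screw holes can be marked, and finish while still holding it there. Do not drop the ear defenders, do not let the lid fall or swing back past upright, and leave the stay, the screws, the screwdriver and the other loose things where they lie.

Things in the scene. Friction and masses are not known exactly. Their poses are not given: they have to be found in the camera images.
- chest: Low wooden tool chest, fixed to the bench: 200 (its x) x 300 (its y) x 115 mm high with the lid shut. Origin: centre of its underside; its front, with the lid's handle, looks along its own -x (roughly to the robot), z up.
- lid (a joint): Angle of the chest's lid in rad: 0 shut, 1.047 (60 degrees) wanted, 1.57 upright, stop at 1.9. The lid (37 mm high, about 0.6 kg) hinges along its back edge; its front rises as the value grows. The hinge is almost free: let go, the lid falls shut.
- chest_hinge (a point): Middle of the lid's hinge pin: 104 mm behind (chest +x) and 78 mm above the chest's origin. The pin runs along the chest's y.
- lid_bow (a point): Middle of the grip of the lid's bow handle: a round steel bar 12 mm thick along the chest's y, straight for 80 mm (legs at +-50 mm), its centre 45 mm in front of the lid. Lid shut: 145 mm in front of and 97 mm above the chest's origin, so 249 mm forward of the hinge pin and 19 mm above it; it turns about the pin with the lid. The bar can turn between the fingers. Axes as the lid's.
- ear_defenders: Yellow and black ear defenders standing upright on the shut lid, 0.22 kg, rigid: 58 (x) x 160 (y) x 166 mm high. Origin: centre of the underside. The two cups (78 mm high) stand at +y and -y with 78 mm clear between them; the headband arches over them in the y-z plane.
- band_top (a point): Middle of the top face of the black moulded headband pad, 166 mm above the ear defenders' origin; axes as theirs. The pad is 36 mm wide (x), 78 mm long (y), 18 mm thick: pinched across its width, fingertips should reach no more than 12 mm below this point, or they meet the rail.
- rail: Hanging rail, fixed to the bench: a bent steel tube 14 mm thick on a dark wooden foot of 230 x 90 x 18 mm. The tube runs along its own x, straight and level from x = -84 to +84 mm, on legs at x = -100 and +100 mm. Origin: centre of the foot's underside, z up.
- rail_mid (a point): Middle of the rail, on top of the tube, 202 mm above the rail's origin; axes as the rail's. Hung right, the ear defenders' x lies along the rail's x (either way round) and band_top ends 18 mm above the tube's top.
- lid_stay: Brass lid stay lying on the bench left of the chest, 184 x 30 x 9 mm. Leave alone.
- screwdriver: Screwdriver lying on the bench at the left. Leave alone.
- screw_tin: Small open steel tin of brass screws, 64 mm across, 19 mm high, in front of the chest at the left. Leave alone.

How it is judged:
By the outcome, as a careful person would: the job done as asked, in the order asked, and still so for the second after the job is handed in, while the arm keeps its last pose, push and grip.
It also fails if it takes over 58 s, if anything falls off the work surface, if the arm or the gripper's body presses on something with over 40 N, if the wrist force passes 120 N, or if a joint passes its speed limit or range.

## Robot

A 6-joint arm with a two-finger parallel gripper is mounted at the origin on a cart in front of the work surface, level with it; the furniture and walls round the work are solid. World frame = base frame: x ahead of the robot, y to its left, z up, the work surface at z = 0. Lengths are in mm, angles in degrees, forces in N, time in s.
With the tool pointing down it reaches from about 350 to 850 mm from the base axis. Payload 8.1 kg.
Tool frame: the origin (TCP) lies at the very end of the fingers, on their centre line; the grasp point (between the pads) lies r.tcp_to_grasp behind it (r.tcp_to_grasp is the distance from the TCP to the grasp point, in mm); z points along the fingers, y is the line along which they close (so a half turn about z gives the same grasp; the last joint's range is limited). The gripper opens to 85 mm and grips with 20 to 120 N. Pads are 22 mm wide; open, the fingers measure 114 mm over their backs; the gripper's body (76 mm by 85 mm) begins 54 mm behind the grasp point. The pads swing forward as they close: fully open they stand 13 mm farther back than shut.
Start: joints at [-74.278, 7.471, 85.268, -0, 87.261, -4.893], TCP at [211.272, -561.577, 196.692] pointing down, gripper open.
Joint ranges: [-169.43, 169.43], [-51.17, 129.36], [1.28, 143.12], [-76.62, 256.62], [0, 156.53], [-152.29, 152.29]. Speed limits (degrees/s): [136.94, 136.94, 159.86, 180, 180, 180].

## Interface

Orientations are given as [roll, pitch, yaw] about the fixed x, y, z axes, in that order (R = Rz(yaw) Ry(pitch) Rx(roll)).
In Python, from bench import sense, viewer, order, r gives the robot as it stands.
- The arm moves only by the tool carry_out, never from a script. Its argument "increments" is one flat list of numbers, 7 for each row, row after row: the shift along the tool's x, y, z as a fraction of full scale, then the turn, a rotation vector about the tool's x, y, z as a fraction of full scale, then the opening, from -1 (shut) to 1 (fully open). A call has exactly 10 rows; each row is the pose to reach, as a shift and turn from the pose commanded when the call began, along the tool's axes at that moment, turning the shorter way round; what a row does not reach only later rows make up. Full scale, the value 1, is 400 mm for a shift and 2 pi rad for a turn. A row lasts 1/8 s, in which the tool goes at most 62.5 mm and 10.7 degrees, less where a joint would pass 70% of its speed; a pose out of reach is approached as far as the arm can. A call with a number of a shift or a turn outside -1 to 1 is refused whole. A call with a gripper value outside its range is refused whole. The fingers move at their own pace and stop on an object; "force" is the grip in N (left out, the last holds). Time passes only in rows, so rows that repeat a pose let the fingers close, or fill a call up. It gives the time, the measured TCP pose, the force, the opening and the grip force at its end, in the units of the state.
- sense(): the state, without advancing time (a new reading comes with each control period).
- viewer.snapshot(name): name is "side" or "top" or "wrist"; returns the picture (420x560x3 uint8, red, green, blue); there is no depth.
- viewer.get_calibration(name): a dict with "fx", "fy", "cx", "cy" (pixels), "R" (3x3) and "t" (3): a world point X has camera coordinates R X + t. Camera axes: x right, y down, z forward; pixel columns grow to the right and rows downward; lengths in mm; the calibration is good to about 2 mm. A picture is of the moment at which its call begins: read the wrist's pose just before it. get_calibration takes no time and is no camera call; for the wrist camera it gives the pose at the moment of the call.
- order.hand_in(): hands the job in; it is judged then, once.
The state is a dict: "time": time; "joint_pos": joint angles; "qd": joint speeds; "joint_efforts": joint torques, N m; "tool_pos": TCP position; "tcp_rot": TCP orientation; "ft_force": force on the tool from outside, world axes, zero at the start; "wrist_torque": the same for the moment, N m; "finger_gap": finger opening in mm; "grip_force": force on a finger pad.
Only numpy, scipy, OpenCV 4.12 (cv2) and the standard library are available. Lean on these libraries where they do the work, as an engineer would, in place of code of your own. Each camera call takes 0.05 s, during which the arm holds its last target. There are 200 camera calls.

## Working session

There is one attempt and no reset: what is moved stays moved. The work goes in short steps, Python scripts to look and compute and a tool call to move; the robot and the scene stay as the last step left them, time stands still between calls to the robot, and variables do not carry over. Pictures are saved under pics/ and viewed, at most 10 in all, crops included, and the job is handed in when it is done.

Besides the shell and the picture viewer there is one more tool, called as a command line: name --argument value ..., lists and objects as JSON in quotes. carry_out: Moves the arm, as the interface text tells. Its arguments: {"type":"object","properties":{"increments":{"type":"array"},"force":{"type":"number"}},"required":["increments"]}

```bash
mkdir -p pics
python3 - <<'E'
from bench import sense, viewer, order, r
import cv2,numpy as np
print(sense()); print(r.tcp_to_grasp)
for n in("side","top"):
    im=viewer.snapshot(n); cv2.imwrite(f"pics/{n}0.png",im[:,:,::-1]); c=viewer.get_calibration(n)
    print(n,{k:np.round(v,3).tolist() for k,v in c.items()})
E
```

```text
{'time': 0.0, 'joint_pos': array([-7.42769859e+01,  7.51457382e+00,  8.53306327e+01, -3.28907229e-06,
        8.72612855e+01, -4.89351596e+00]), 'qd': array([ 0.02620176, -0.04988507, -0.03697162,  0.10341656, -0.08009169,
       -0.05191975]), 'joint_efforts': array([ 1.26480179e-03, -5.69397640e+01, -5.00547016e+01,  5.16576256e-05,
        1.47104042e-02, -2.54953886e-05]), 'tool_pos': array([ 211.11449906, -560.9685497 ,  195.63709039]), 'tcp_rot': array([-1.79893896e+02, -9.08093397e-03,  2.06165218e+01]), 'ft_force': array([-0.52588737,  0.14183477, -0.77833012]), 'wrist_torque': array([ 0.04574687, -0.02333706, -0.01320335]), 'grip_force': 0.0, 'finger_gap': 85.71336864758865}
18.700000000000003
side {'fx': 495.495, 'fy': 495.495, 'cx': 283.352, 'cy': 209.83, 'R': [[-1.0, 0.013, -0.004], [0.009, 0.436, -0.9], [-0.01, -0.9, -0.436]], 't': [551.732, 132.148, 1563.771]}
top {'fx': 449.409, 'fy': 449.409, 'cx': 280.435, 'cy': 209.349, 'R': [[0.015, -1.0, -0.006], [-0.982, -0.014, -0.188], [0.188, 0.009, -0.982]], 't': [69.208, 561.876, 1397.259]}
```

View pics/top0.png

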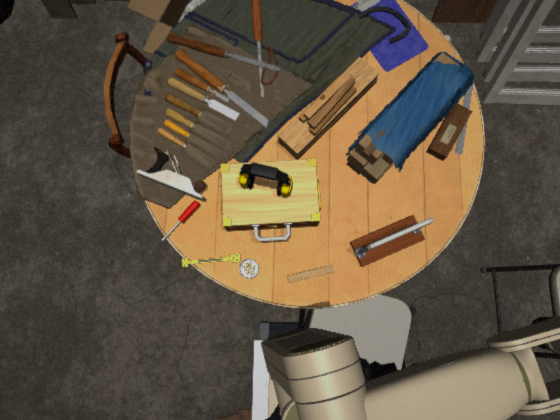

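View pics/side0.png

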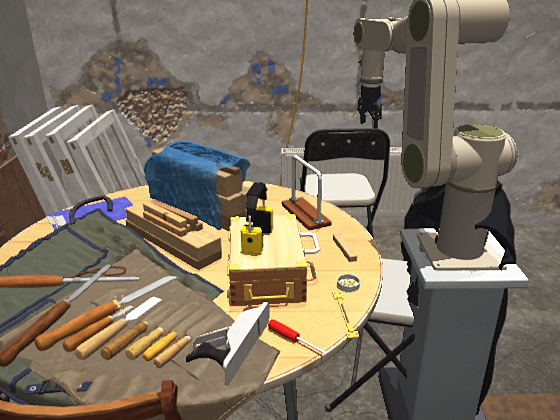

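The top view shows the chest (222–320, 160–230), with its handle at (272, 238), the black band at (265, 176) and the rail tube from (360, 257) to (432, 222). The side view shows the same things, with the band at (257, 192) and the rail top between (287, 152) and (320, 175). I'll enlarge these areas to read exact pixels.

Run:
```python
import cv2,numpy as np
t=cv2.imread("pics/top0.png");s=cv2.imread("pics/side0.png")
C=np.zeros((600,800,3),np.uint8)
def put(im,x,y,w,h,k,X,Y,g=10):
    c=cv2.resize(im[y:y+h,x:x+w],None,fx=k,fy=k,interpolation=cv2.INTER_CUBIC)
    for u in range(-(-x//g)*g,x+w,g): cv2.putText(c,str(u),((u-x)*k-8,8),0,.3,(0,0,255),1); cv2.line(c,((u-x)*k,10),((u-x)*k,14),(0,0,255),1)
    for v in range(-(-y//g)*g,y+h,g): cv2.putText(c,str(v),(0,(v-y)*k+3),0,.3,(0,0,255),1); cv2.line(c,(20,(v-y)*k),(24,(v-y)*k),(0,0,255),1)
    C[Y:Y+c.shape[0],X:X+c.shape[1]]=c[:600-Y,:800-X]
put(t,215,154,110,92,4,0,0)
put(t,345,210,90,60,4,440,0)
put(s,222,145,110,58,4,0,368)   # band and rail
put(s,222,175,88,85,4,445,250)
cv2.imwrite("pics/c1.png",C)
```

```text
(no output)
```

View pics/c1.png

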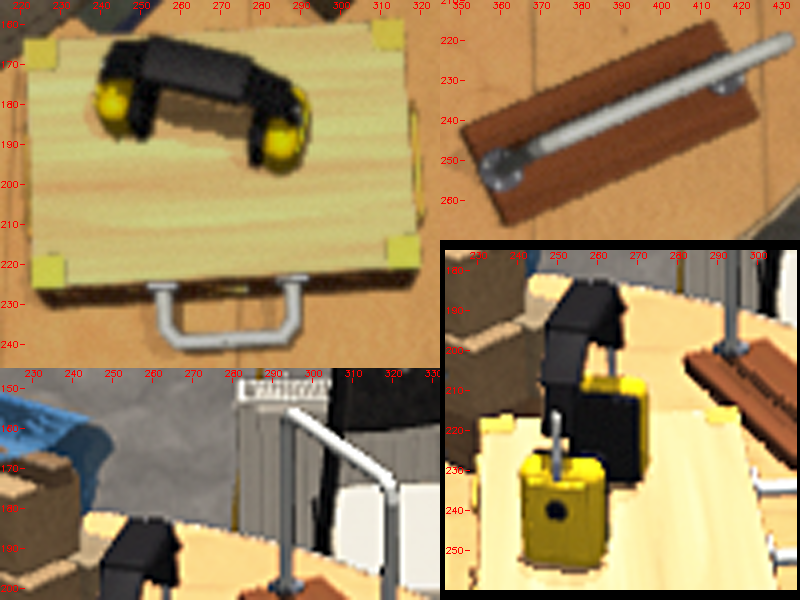

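```bash
cat > h.py <<'E'
from bench import sense, viewer, order, r
import cv2,numpy as np
from scipy.spatial.transform import Rotation as Ro
def ray(n,p,c=None):
    c=c or viewer.get_calibration(n);R=np.array(c["R"]);o=-R.T@np.array(c["t"])
    return o,R.T@np.array([(p[0]-c["cx"])/c["fx"],(p[1]-c["cy"])/c["fy"],1])
def plane(n,p,z,c=None):
    o,d=ray(n,p,c);return o+d*(z-o[2])/d[2]
def tri(pa,pb,na="top",nb="side"):
    o,d=ray(na,pa);q,e=ray(nb,pb);s=np.linalg.lstsq(np.c_[d,-e],q-o,rcond=None)[0]
    a=o+s[0]*d;b=q+s[1]*e;return (a+b)/2,np.linalg.norm(a-b)
def proj(n,X,c=None):
    c=c or viewer.get_calibration(n);v=np.array(c["R"])@X+np.array(c["t"]);return np.array([c["fx"]*v[0]/v[2]+c["cx"],c["fy"]*v[1]/v[2]+c["cy"]])
E
python3 - <<'E'
from h import *
np.set_printoptions(precision=1,suppress=True)
A=lambda X,Y:(215+X/4,154+Y/4)
B=lambda X,Y:(345+(X-440)/4,210+Y/4)
L=np.array([plane("top",A(*p),115) for p in [(25,40),(403,18),(420,265),(33,287)]])
print("lid",L,L.mean(0)); 
for a,b in((0,1),(3,2)): d=L[a]-L[b];print("yaw",np.degrees(np.arctan2(-d[0],d[1])),np.linalg.norm(d))
print("grip",[plane("top",A(*p),97) for p in [(180,342),(285,335),(232,339)]])
P=[plane("top",A(*p),281) for p in [(150,37),(252,72),(240,105),(142,80)]];print("pad",np.array(P),np.mean(P,0))
c=[plane("top",A(*p),193) for p in [(112,100),(283,138)]];d=c[0]-c[1];print("cups",c,np.degrees(np.arctan2(-d[0],d[1])))
F=np.array([plane("top",B(*p),18) for p in [(460,130),(708,20),(758,118),(508,225)]])
print("foot",F,F.mean(0))
for a,b in((0,1),(3,2)): d=F[b]-F[a];print("yaw x",np.degrees(np.arctan2(d[1],d[0])),np.linalg.norm(d))
print("tube far",tri(B(785,42),(295,156)))
print("tube line pts z195",plane("top",B(785,42),195),plane("top",B(540,146),195))
print("tube near on side",[plane("side",p,195) for p in ((295,156),(319.5,174.2))])
# side pad corners crop4 : 222+(X-445)/4,175+(Y-250)/4
S=lambda X,Y:(222+(X-445)/4,175+(Y-250)/4)
print("pad side",[plane("side",S(*p),281) for p in [(565,280),(618,287),(608,317),(546,312)]])
E
```

```text
lid [[692.  265.4 115. ]
 [713.9 -32.2 115. ]
 [516.6 -45.3 115. ]
 [495.4 251.5 115. ]] [604.5 109.8 115. ]
yaw 4.214503672668149 298.470508586
yaw 4.096280120253397 297.56565105868617
grip [array([456.8, 138.6,  97. ]), array([463.4,  57.6,  97. ]), array([459.7,  98.5,  97. ])]
pad [[646.2 154.5 281. ]
 [622.1  83.5 281. ]
 [598.5  91.4 281. ]
 [615.4 159.2 281. ]] [620.5 122.2 281. ]
cups [array([623.8, 187.9, 193. ]), array([596.7,  61.4, 193. ])] -12.08632173242968
foot [[ 460.7 -150.7   18. ]
 [ 554.6 -356.    18. ]
 [ 474.  -393.5   18. ]
 [ 384.3 -188.3   18. ]] [ 468.4 -272.1   18. ]
yaw x -65.4251610577017 225.75692934290424
yaw x -66.38634049681738 223.89631774050102
tube far (array([ 505.5, -359.6,  195.2]), np.float64(2.899417637396525))
tube line pts z195 [ 507.  -359.9  195. ] [ 429.2 -181.6  195. ]
tube near on side [array([ 504.1, -359.3,  195. ]), array([ 429.3, -179.6,  195. ])]
pad side [array([637.4,  92.6, 281. ]), array([601. , 105.7, 281. ]), array([606.5, 155.9, 281. ]), array([647.5, 146.8, 281. ])]
```

```bash
cat >> h.py <<'E'
import json,sys
def go(x,y,z,yaw,roll=180,pitch=0):
    "from the commanded pose in cmd.json to a world TCP pose; prints the fractions and stores the pose they give"
    p,q=json.load(open("cmd.json"));p=np.array(p);R=Ro.from_quat(q)
    s=R.inv().apply(np.array([x,y,z])-p)/400
    w=(R.inv()*Ro.from_euler("xyz",[roll,pitch,yaw],degrees=True)).as_rotvec()/(2*np.pi)
    f=np.round(np.r_[s,w],3);print("frac",f.tolist(),"mm",np.linalg.norm(s*400).round(),"deg",(np.linalg.norm(w)*360).round(1))
    json.dump([(p+R.apply(f[:3]*400)).tolist(),(R*Ro.from_rotvec(f[3:]*2*np.pi)).as_quat().tolist()],open("cmd.json","w"))
E
python3 - <<'E'
from h import *
json.dump([[211.272,-561.577,196.692],Ro.from_euler("xyz",[180,0,20.615],degrees=True).as_quat().tolist()],open("cmd.json","w"))
go(440,-270,400,60)
go(600,100,390,77)
E
```

```text
frac [0.792, -0.481, -0.508, 0.0, 0.0, -0.109] mm 423.0 deg 39.4
frac [1.001, -0.119, 0.025, -0.0, 0.0, -0.048] mm 403.0 deg 17.1
```

carry_out --increments '[0,0,-0.15,0,0,0,1,0.1,-0.06,-0.25,0,0,-0.02,1,0.25,-0.15,-0.35,0,0,-0.04,1,0.4,-0.24,-0.45,0,0,-0.06,1,0.55,-0.33,-0.508,0,0,-0.08,1,0.67,-0.41,-0.508,0,0,-0.1,1,0.76,-0.46,-0.508,0,0,-0.109,1,0.792,-0.481,-0.508,0,0,-0.109,1,0.792,-0.481,-0.508,0,0,-0.109,1,0.792,-0.481,-0.508,0,0,-0.109,1]'

```text
time: 1.35
tool_pos: [439.7, -270.2, 399.5]
tcp_rot: [-180.0, 0.0, 59.9]
ft_force: [-0.8, -0.6, 0.1]
finger_gap: 85.1
grip_force: 0.0
```

carry_out --increments '[0.1,-0.012,0.025,0,0,-0.01,1,0.24,-0.03,0.025,0,0,-0.02,1,0.39,-0.045,0.025,0,0,-0.03,1,0.54,-0.064,0.025,0,0,-0.04,1,0.69,-0.082,0.025,0,0,-0.048,1,0.84,-0.1,0.025,0,0,-0.048,1,0.95,-0.113,0.025,0,0,-0.048,1,1.0,-0.119,0.025,0,0,-0.048,1,1.0,-0.119,0.025,0,0,-0.048,1,1.0,-0.119,0.025,0,0,-0.048,1]'

```text
time: 2.6
tool_pos: [599.7, 98.0, 390.0]
tcp_rot: [-180.0, 0.0, 77.0]
ft_force: [-0.1, -0.3, -0.0]
finger_gap: 85.4
grip_force: 0.0
```

Run:
```python
from h import *
np.set_printoptions(precision=2,suppress=True)
p,q=json.load(open("cmd.json"));s=sense();print(p,s["tool_pos"],s["tcp_rot"],s["time"])
c=viewer.get_calibration("wrist");im=viewer.snapshot("wrist")
json.dump({k:np.array(v).tolist() for k,v in c.items()},open("w1.json","w"))
R=np.array(c["R"]);print(-R.T@np.array(c["t"]),R)
cv2.imwrite("pics/w1.png",im[:,:,::-1])
```

```text
[599.9594477232788, 100.19724905277911, 389.8919999999999] [599.69  98.02 389.96] [-180.      0.03   77.03] 2.6
[616.83 170.56 566.41] [[ 0.97 -0.22  0.  ]
 [-0.21 -0.93  0.29]
 [-0.07 -0.28 -0.96]]
```

View pics/w1.png

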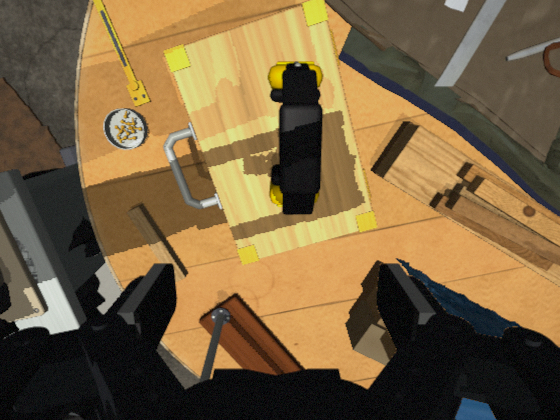

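The wrist view shows the pad from (280, 105) to (321, 190–212), with the band running on beyond both ends. I'll brighten a crop to find the pad's edges.

Run:
```python
import cv2,numpy as np
t=cv2.imread("pics/w1.png")[50:230,240:360].astype(float)
c=np.clip(255*(t/255)**.45,0,255).astype(np.uint8)
c=cv2.resize(c,None,fx=3.3333,fy=3.3333,interpolation=cv2.INTER_CUBIC)
for u in range(240,360,20): cv2.putText(c,str(u),(int((u-240)*3.333),8),0,.3,(0,0,255),1)
for v in range(50,230,10): cv2.putText(c,str(v),(0,int((v-50)*3.333)+3),0,.3,(0,0,255),1)
cv2.imwrite("pics/c2.png",c)
```

```text
(no output)
```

View pics/c2.png

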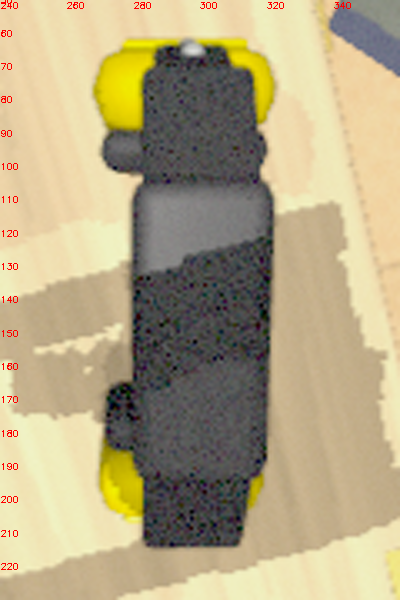

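The pad's corners in the wrist view are about (280.5, 105), (321.6, 104), (320, 193) and (280, 193).

Run:
```python
from h import *
np.set_printoptions(precision=1,suppress=True)
c=json.load(open("w1.json"))
P=np.array([plane("wrist",p,281,c) for p in [(280.3,105),(321.6,104),(320,193.4),(279.7,193)]])
print(P,P.mean(0))
d=P[0]+P[1]-P[2]-P[3];print("yaw",np.degrees(np.arctan2(-d[0],d[1])),np.linalg.norm(d)/2)
for a,b in((0,3),(1,2)): d=P[a]-P[b];print(np.degrees(np.arctan2(-d[0],d[1])))
# grip bar and lid corner check
print("bow",plane("wrist",(171,152),97,c),plane("wrist",(190,198),97,c))
```

```text
[[619.3 165.1 281. ]
 [651.5 158.4 281. ]
 [636.4  86.1 281. ]
 [602.7  94.2 281. ]] [627.5 126.  281. ]
yaw -12.477163538034862 73.32375517453444
-13.157558116643065
-11.807291159274726
bow [461.8 134.9  97. ] [467.8  66.5  97. ]
```

Run:
```python
from h import *
p,q=json.load(open("cmd.json"));json.dump([[599.9,99.8,389.9],q],open("cmd.json","w"))
go(624,125,269,77.5)
```

```text
frac [0.075, 0.045, 0.302, -0.0, 0.0, -0.001] mm 126.0 deg 0.4
```

carry_out --increments '[0.04,0.025,0.05,0,0,-0.001,1,0.075,0.045,0.12,0,0,-0.001,1,0.075,0.045,0.2,0,0,-0.001,1,0.075,0.045,0.26,0,0,-0.001,1,0.075,0.045,0.29,0,0,-0.001,1,0.075,0.045,0.302,0,0,-0.001,1,0.075,0.045,0.302,0,0,-0.001,0.2,0.075,0.045,0.302,0,0,-0.001,0.2,0.075,0.045,0.302,0,0,-0.001,0,0.075,0.045,0.302,0,0,-0.001,0]' --force 40

```text
time: 3.9
tool_pos: [624.2, 125.1, 269.7]
tcp_rot: [180.0, -0.0, 77.5]
ft_force: [0.4, -0.1, -0.8]
finger_gap: 42.8
grip_force: 0.0
```

carry_out --increments '[0,0,0,0,0,0,-0.4,0,0,0,0,0,0,-0.6,0,0,0,0,0,0,-0.6,0,0,0,0,0,0,-0.6,0,0,0,0,0,0,-0.6,0,0,0,0,0,0,-0.6,0,0,0,0,0,0,-0.6,0,0,0,0,0,0,-0.6,0,0,0,0,0,0,-0.6,0,0,0,0,0,0,-0.6]'

```text
time: 5.15
tool_pos: [624.0, 125.1, 269.1]
tcp_rot: [-180.0, 0.0, 77.5]
ft_force: [0.7, 0.2, 0.8]
finger_gap: 17.3
grip_force: 0.0
```

Run:
```python
from h import *
s=sense();print(s["tool_pos"],s["tcp_rot"],s["finger_gap"],s["ft_force"],s["grip_force"])
C=np.zeros((420,800,3),np.uint8)
w=viewer.snapshot("wrist");t=viewer.snapshot("side")
cv2.imwrite("pics/s2.png",t[:,:,::-1])
C[:400,:400]=cv2.resize(t[150:250,200:300],(400,400));C[:420,400:]=cv2.resize(w,(400,300)).repeat(1,0)[:420] if 0 else cv2.copyMakeBorder(cv2.resize(w,(400,300)),0,120,0,0,0)
C=np.clip(255*(C/255.)**.5,0,255).astype(np.uint8)
cv2.imwrite("pics/c3.png",C[:,:,::-1])
```

```text
[623.9893483  125.08639385 269.08091525] [-1.79998206e+02  1.14978879e-03  7.74949316e+01] 17.28622864578578 [0.66373668 0.2338313  0.80341454] 0.0
```

View pics/c3.png

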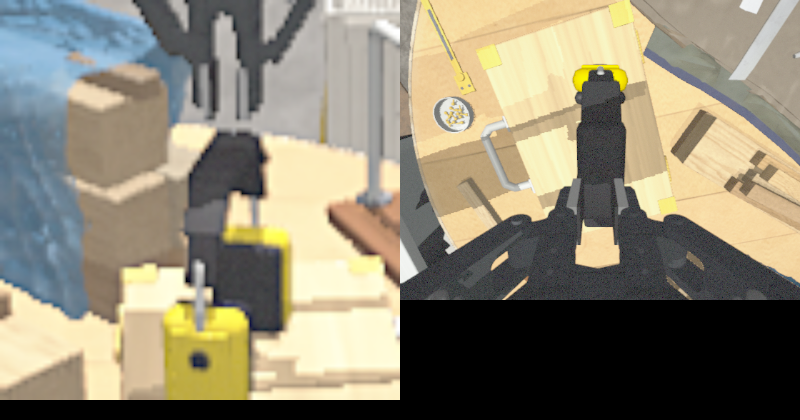

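Run:
```python
from h import *
s=sense();p=s["tool_pos"]
q=proj("side",p);print("tcp side px",q,"crop",(q-[200,150])*4)
for n in(281,): print([((proj("side",np.array(x)))-[200,150])*4 for x in([624,125,281],[632,164,281],[616,86,281])])
print("wrist tcp",proj("wrist",p)*400/560)
# two-view triangulation of pad corners from first pictures
A=lambda X,Y:(215+X/4,154+Y/4)
S=lambda X,Y:(222+(X-445)/4,175+(Y-250)/4)
for a,b in(((252,72),(565,280)),((240,105),(618,287)),((142,80),(608,317)),((150,37),(546,312))): print(tri(A(*a),S(*b)))
c=json.load(open("w1.json"))
def mtri(rs):
    M=0;v=0
    for o,d in rs: d=d/np.linalg.norm(d);Q=np.eye(3)-np.outer(d,d);M=M+Q;v=v+Q@o
    return np.linalg.solve(M,v)
W=[(320,193.4),(279.7,193),(280.3,105),(321.6,104)]
T=[(252,72),(240,105),(142,80),(150,37)]; SS=[(565,280),(618,287),(608,317),(546,312)]
m=lambda L:np.mean(L,0)
print("centre top+wrist",mtri([ray("top",A(*m(T))),ray("w",m(W),c)]),"side+wrist",mtri([ray("side",S(*m(SS))),ray("w",m(W),c)]))
```

```text
tcp side px [256.60841075 191.24451038] crop [226.433643   164.97804151]
[array([225.93402248, 148.57448372]), array([211.45757735, 172.3645836 ]), array([239.66034572, 126.01710878])]
wrist tcp [196.48537692 170.97377324]
(array([631.09777438,  83.26010471, 275.04145681]), np.float64(14.234698891665657))
(array([600.77261139,  91.49253443, 274.84245321]), np.float64(1.2888510526159531))
(array([610.36851272, 159.23530078, 283.66399574]), np.float64(8.250528716411427))
(array([646.16961716, 154.25482641, 283.96997044]), np.float64(1.6925696392434966))
centre top+wrist [628.65386967 123.2296317  252.32366094] side+wrist [625.38183425 127.35768763 281.73910549]
```

Run:
```python
from h import *
s=sense();p=s["tool_pos"];R=Ro.from_euler("xyz",s["tcp_rot"],degrees=True)
c=viewer.get_calibration("wrist");print(c["fx"])
w=viewer.snapshot("wrist");t=cv2.imread("pics/s2.png")[:,:,::-1]
k=3
a=cv2.resize(w[130:330,210:350],None,fx=k,fy=k,interpolation=cv2.INTER_CUBIC);b=cv2.resize(t[150:225,225:300],None,fx=5,fy=5,interpolation=cv2.INTER_CUBIC)
C=np.zeros((600,800,3),np.uint8);C[:,:420]=a;C[:375,425:800]=b
C=np.clip(255*(C/255.)**.5,0,255).astype(np.uint8)
for d,col in((0,(255,0,0)),(-18.7,(0,255,0)),(-40,(0,0,255))):
  for sy in(-8.6,8.6):
    X=p+R.apply([0,sy,d])
    u=(proj("w",X,c)-[210,130])*k;cv2.circle(C,tuple(int(x) for x in u),2,col,-1)
    u=(proj("side",X)-[225,150])*5+[425,0];cv2.circle(C,tuple(int(x) for x in u),2,col,-1)
cv2.imwrite("pics/c4.png",C[:,:,::-1])
```

```text
343.7042515170635
```

View pics/c4.png

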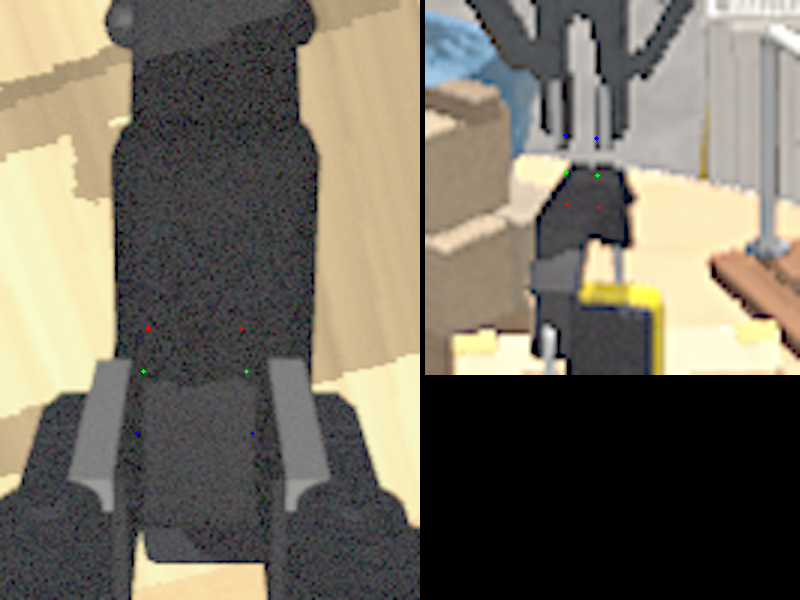

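Run:
```python
from h import *
s=sense();p=s["tool_pos"];R=Ro.from_euler("xyz",s["tcp_rot"],degrees=True)
c=viewer.get_calibration("wrist")
for d in range(0,-50,-5): print(d,[proj("w",p+R.apply([x,y,d]),c).round(0).tolist() for x,y in((0,42.5),(0,57),(11,42.5),(0,8.6),(11,8.6),(11,20))])
# image edges of left finger in w1
im=cv2.imread("pics/w1.png");g=im.max(2)
for row in(255,262,266,270,280,300): print(row,"dark cols",np.where(g[row,100:200]<60)[0][[0,-1]]+100 if (g[row,100:200]<60).any() else None,np.where(g[row,360:450]<60)[0][[0,-1]]+360 if (g[row,360:450]<60).any() else None)
```

```text
0 [[352.0, 239.0], [378.0, 239.0], [353.0, 221.0], [291.0, 239.0], [291.0, 221.0], [312.0, 221.0]]
-5 [[354.0, 243.0], [380.0, 243.0], [355.0, 224.0], [291.0, 243.0], [291.0, 224.0], [313.0, 224.0]]
-10 [[356.0, 247.0], [383.0, 247.0], [357.0, 227.0], [291.0, 247.0], [292.0, 227.0], [314.0, 227.0]]
-15 [[358.0, 251.0], [386.0, 251.0], [359.0, 231.0], [292.0, 251.0], [292.0, 231.0], [315.0, 231.0]]
-20 [[360.0, 255.0], [389.0, 255.0], [362.0, 234.0], [292.0, 255.0], [292.0, 234.0], [316.0, 234.0]]
-25 [[363.0, 259.0], [392.0, 259.0], [364.0, 238.0], [293.0, 259.0], [293.0, 238.0], [317.0, 238.0]]
-30 [[365.0, 264.0], [396.0, 264.0], [367.0, 243.0], [293.0, 264.0], [293.0, 243.0], [318.0, 243.0]]
-35 [[368.0, 269.0], [400.0, 269.0], [370.0, 247.0], [294.0, 269.0], [294.0, 247.0], [320.0, 247.0]]
-40 [[371.0, 275.0], [403.0, 275.0], [373.0, 252.0], [294.0, 275.0], [295.0, 252.0], [321.0, 252.0]]
-45 [[374.0, 280.0], [408.0, 280.0], [376.0, 257.0], [295.0, 280.0], [295.0, 257.0], [322.0, 257.0]]
255 dark cols [100 175] None
262 dark cols [100 180] [376 404]
266 dark cols [100 182] [373 408]
270 dark cols [150 185] [371 416]
280 dark cols [134 174] [364 430]
300 dark cols [100 175] [360 449]
```

The gripper closed to 17 mm without touching anything. Both views put the fingertips about 35 mm short of the reported TCP, so they are still above the pad. I'll go down gently with the fingers nearly shut to find the pad's top by touch.

carry_out --increments '[0,0,0.005,0,0,0,-0.6,0,0,0.01,0,0,0,-0.6,0,0,0.015,0,0,0,-0.6,0,0,0.02,0,0,0,-0.6,0,0,0.025,0,0,0,-0.6,0,0,0.025,0,0,0,-0.6,0,0,0.025,0,0,0,-0.6,0,0,0.025,0,0,0,-0.6,0,0,0.025,0,0,0,-0.6,0,0,0.025,0,0,0,-0.6]'

```text
time: 6.55
tool_pos: [624.0, 125.1, 259.2]
tcp_rot: [180.0, 0.0, 77.5]
ft_force: [0.6, -0.0, -0.4]
finger_gap: 16.9
grip_force: 0.0
```

carry_out --increments '[0,0,0.002,0,0,0,-0.6,0,0,0.004,0,0,0,-0.6,0,0,0.006,0,0,0,-0.6,0,0,0.008,0,0,0,-0.6,0,0,0.01,0,0,0,-0.6,0,0,0.01,0,0,0,-0.6,0,0,0.01,0,0,0,-0.6,0,0,0.01,0,0,0,-0.6,0,0,0.01,0,0,0,-0.6,0,0,0.01,0,0,0,-0.6]'

```text
time: 7.8
tool_pos: [624.0, 125.1, 255.1]
tcp_rot: [-180.0, 0.0, 77.5]
ft_force: [0.6, -1.2, 0.3]
finger_gap: 17.0
grip_force: 0.0
```

carry_out --increments '[0,0,0.002,0,0,0,-0.6,0,0,0.004,0,0,0,-0.6,0,0,0.006,0,0,0,-0.6,0,0,0.008,0,0,0,-0.6,0,0,0.01,0,0,0,-0.6,0,0,0.01,0,0,0,-0.6,0,0,0.01,0,0,0,-0.6,0,0,0.01,0,0,0,-0.6,0,0,0.01,0,0,0,-0.6,0,0,0.01,0,0,0,-0.6]'

```text
time: 9.05
tool_pos: [624.0, 125.1, 251.1]
tcp_rot: [180.0, -0.0, 77.5]
ft_force: [0.4, -0.5, 0.3]
finger_gap: 17.6
grip_force: 0.0
```

carry_out --increments '[0,0,0.002,0,0,0,-0.6,0,0,0.004,0,0,0,-0.6,0,0,0.006,0,0,0,-0.6,0,0,0.008,0,0,0,-0.6,0,0,0.01,0,0,0,-0.6,0,0,0.01,0,0,0,-0.6,0,0,0.01,0,0,0,-0.6,0,0,0.01,0,0,0,-0.6,0,0,0.01,0,0,0,-0.6,0,0,0.01,0,0,0,-0.6]'

```text
time: 10.3
tool_pos: [624.0, 125.1, 247.1]
tcp_rot: [180.0, -0.0, 77.5]
ft_force: [-0.4, -0.3, -0.1]
finger_gap: 16.8
grip_force: 0.0
```

carry_out --increments '[0,0,0.002,0,0,0,-0.6,0,0,0.004,0,0,0,-0.6,0,0,0.006,0,0,0,-0.6,0,0,0.008,0,0,0,-0.6,0,0,0.01,0,0,0,-0.6,0,0,0.01,0,0,0,-0.6,0,0,0.01,0,0,0,-0.6,0,0,0.01,0,0,0,-0.6,0,0,0.01,0,0,0,-0.6,0,0,0.01,0,0,0,-0.6]'

```text
time: 11.55
tool_pos: [624.9, 125.0, 246.7]
tcp_rot: [179.8, -0.1, 77.5]
ft_force: [-4.2, -1.7, 14.9]
finger_gap: 17.2
grip_force: 7.6
```

Contact came at TCP z ≈ 247, so the real fingertips sit about 34 mm behind the reported TCP. I'll back off, open, go down to z ≈ 234.5 so the tips reach about 11 mm below the pad's top, and close.

carry_out --increments '[0,0,-0.025,0,0,0,-0.6,0,0,-0.05,0,0,0,0,0,0,-0.05,0,0,0,0.5,0,0,-0.05,0,0,0,0.5,0,0,-0.05,0,0,0,0.5,0,0,-0.03,0,0,0,0.5,0,0,-0.01,0,0,0,0.5,0,0,0.01,0,0,0,0.5,0,0,0.021,0,0,0,0.5,0,0,0.021,0,0,0,0.5]'

```text
time: 12.8
tool_pos: [623.7, 125.1, 234.0]
tcp_rot: [-179.9, 0.0, 77.5]
ft_force: [0.5, -0.6, -0.1]
finger_gap: 64.2
grip_force: 0.0
```

carry_out --increments '[0,0,0,0,0,0,0.2,0,0,0,0,0,0,0,0,0,0,0,0,0,-0.15,0,0,0,0,0,0,-0.4,0,0,0,0,0,0,-0.6,0,0,0,0,0,0,-0.6,0,0,0,0,0,0,-0.6,0,0,0,0,0,0,-0.6,0,0,0,0,0,0,-0.6,0,0,0,0,0,0,-0.6]' --force 45

```text
time: 14.05
tool_pos: [624.4, 125.1, 235.4]
tcp_rot: [179.9, -0.0, 77.5]
ft_force: [1.0, -0.3, 5.8]
finger_gap: 34.7
grip_force: 45.9
```

carry_out --increments '[0,0,-0.01,0,0,0,-0.6,0,0,-0.03,0,0,0,-0.6,0,0,-0.06,0,0,0,-0.6,0,0,-0.1,0,0,0,-0.6,0,0,-0.15,0,0,0,-0.6,0,0,-0.2,0,0,0,-0.6,0,0,-0.24,0,0,0,-0.6,0,0,-0.27,0,0,0,-0.6,0,0,-0.28,0,0,0,-0.6,0,0,-0.28,0,0,0,-0.6]'

```text
time: 15.3
tool_pos: [624.0, 125.1, 346.5]
tcp_rot: [-180.0, 0.0, 77.5]
ft_force: [-0.0, 0.4, -3.3]
finger_gap: 34.8
grip_force: 45.1
```

Run:
```python
from h import *
s=sense();print(s["tool_pos"],s["tcp_rot"],s["finger_gap"],s["ft_force"],s["wrist_torque"],s["grip_force"])
p=s["tool_pos"];R=Ro.from_euler("xyz",s["tcp_rot"],degrees=True)
c=viewer.get_calibration("wrist");w=viewer.snapshot("wrist");t=viewer.snapshot("side")
np.set_printoptions(precision=1,suppress=True)
print("exp band_top side px",proj("side",p+[0,0,46.4]), "cup bottoms", proj("side",p+[0,0,46.4-166]))
C=np.zeros((600,800,3),np.uint8)
C[:,:440]=cv2.resize(w[50:350,170:390],None,fx=2,fy=2);C[:600,445:]=cv2.resize(t[110:260,215:300],None,fx=4,fy=4)[:,:355] if 1 else 0
C=np.clip(255*(C/255.)**.5,0,255).astype(np.uint8)
cv2.imwrite("pics/c5.png",C[:,:,::-1])
```

```text
[623.99673132 125.0837131  346.47700723] [-1.79982130e+02  4.76272889e-03  7.74946342e+01] 34.78025115045067 [-0.02262771  0.36857354 -3.34481431] [-0.00252809  0.01493058  0.01447768] 45.14818847179413
exp band_top side px [255.3 147.1] cup bottoms [257.  205.5]Traceback (most recent call last):
  File "<stdin>", line 8, in <module>
ValueError: could not broadcast input array from shape (600,340,3) into shape (600,355,3)
```

Run:
```python
from h import *
w=viewer.snapshot("wrist");t=viewer.snapshot("side")
C=np.zeros((600,800,3),np.uint8)
C[:,:440]=cv2.resize(w[50:350,170:390],None,fx=2,fy=2);C[:600,445:785]=cv2.resize(t[110:260,215:300],None,fx=4,fy=4)
C=np.clip(255*(C/255.)**.5,0,255).astype(np.uint8)
cv2.imwrite("pics/c5.png",C[:,:,::-1])
s=sense();c=viewer.get_calibration("wrist");json.dump({k:np.array(v).tolist() for k,v in c.items()},open("w2.json","w"))
```

```text
(no output)
```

View pics/c5.png

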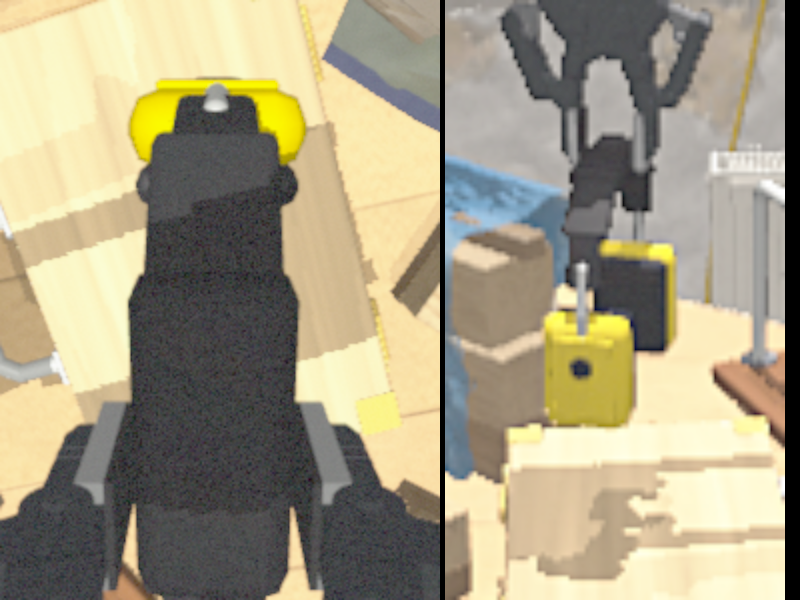

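Held upright and square: in the wrist view the pad spans crop rows 275–512 between the fingers, and the side view shows both cups hanging clear of the lid. Next I'll carry them to above the rail.

Run:
```python
from h import *
np.set_printoptions(precision=1,suppress=True)
c=json.load(open("w2.json"));s=sense();p=s["tool_pos"];R=Ro.from_euler("xyz",s["tcp_rot"],degrees=True)
for q in((277.5,188),(277.5,306)): print(R.inv().apply(plane("w",q,p[2]+46.4,c)-p))
# place
_,q=json.load(open("cmd.json"));json.dump([[624.0,125.0,346.6],Ro.from_euler("xyz",[180,0,77.5],degrees=True).as_quat().tolist()],open("cmd.json","w"))
go(550,-70,380,50)
go(467.5,-271,375,23.7)
print(s["time"])
```

```text
[ 41.2   1.1 -46.4]
[-11.8   1.2 -46.4]
frac [-0.516, -0.075, -0.083, 0.0, -0.0, 0.076] mm 211.0 deg 27.5
frac [-0.518, 0.164, 0.012, -0.0, -0.0, 0.073] mm 217.0 deg 26.4
15.5
```

carry_out --increments '[-0.02,-0.003,-0.03,0,0,0.005,-0.6,-0.07,-0.01,-0.06,0,0,0.015,-0.6,-0.14,-0.02,-0.083,0,0,0.025,-0.6,-0.22,-0.032,-0.083,0,0,0.035,-0.6,-0.3,-0.044,-0.083,0,0,0.045,-0.6,-0.38,-0.055,-0.083,0,0,0.055,-0.6,-0.44,-0.064,-0.083,0,0,0.065,-0.6,-0.48,-0.07,-0.083,0,0,0.072,-0.6,-0.505,-0.074,-0.083,0,0,0.076,-0.6,-0.516,-0.075,-0.083,0,0,0.076,-0.6]'

```text
time: 16.75
tool_pos: [549.9, -70.3, 380.2]
tcp_rot: [180.0, -0.0, 50.1]
ft_force: [0.1, -0.5, -1.7]
finger_gap: 34.7
grip_force: 45.3
```

carry_out --increments '[-0.02,0.006,0.012,0,0,0.005,-0.6,-0.07,0.022,0.012,0,0,0.012,-0.6,-0.14,0.044,0.012,0,0,0.022,-0.6,-0.22,0.07,0.012,0,0,0.032,-0.6,-0.3,0.095,0.012,0,0,0.042,-0.6,-0.38,0.12,0.012,0,0,0.052,-0.6,-0.45,0.142,0.012,0,0,0.062,-0.6,-0.495,0.157,0.012,0,0,0.07,-0.6,-0.518,0.164,0.012,0,0,0.073,-0.6,-0.518,0.164,0.012,0,0,0.073,-0.6]'

```text
time: 18.0
tool_pos: [467.6, -271.0, 374.9]
tcp_rot: [-180.0, -0.0, 23.9]
ft_force: [-0.4, -0.3, -3.0]
finger_gap: 34.8
grip_force: 45.3
```

Run:
```python
from h import *
np.set_printoptions(precision=1,suppress=True)
s=sense();print(s["tool_pos"],s["tcp_rot"],s["time"],s["ft_force"],s["finger_gap"])
w=viewer.snapshot("wrist");t=viewer.snapshot("side");T=viewer.snapshot("top")
C=np.zeros((600,800,3),np.uint8)
C[:315,:420]=cv2.resize(w,(420,315));C[:360,425:785]=cv2.resize(t[90:210,260:380],None,fx=3,fy=3)
C[320:600,:400]=cv2.resize(T[205:275,340:440],None,fx=4,fy=4)
C=np.clip(255*(C/255.)**.6,0,255).astype(np.uint8)
cv2.imwrite("pics/c6.png",C[:,:,::-1])
```

```text
[ 467.6 -271.   374.9] [-180.    -0.    23.9] 18.0 [-0.4 -0.3 -3. ] 34.80542588195874
```

View pics/c6.png

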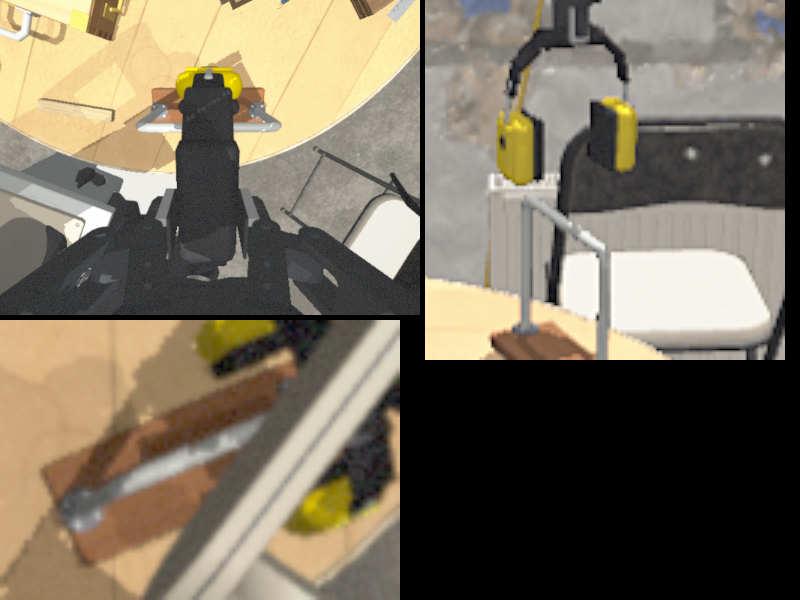

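In the wrist view the rail lies level at row 170, with ends at (187, 171) and (371, 169), parallel to the tool and centred on the band. The side view shows both cups clear above the rail.

Run:
```python
from h import *
np.set_printoptions(precision=1,suppress=True)
s=sense();p=s["tool_pos"];R=Ro.from_euler("xyz",s["tcp_rot"],degrees=True)
for q in((189,170),(279,169.5),(369,169)):
    X=plane("wrist",q,195);print(X,"tool frame",R.inv().apply(X-p))
# refine tube row in the wrist picture: bright grey pixels at columns left/right of the band
w=viewer.snapshot("wrist").astype(int)
for u in(205,215,225,335,345,355): print(u,w[158:180,u].mean(1).astype(int).tolist())
# top: centre of tube pixels at columns 365..395 earlier picture -> world at z=195
```

```text
[ 434.  -185.5  195. ] tool frame [  3.3 -91.2 180.1]
[ 473.  -271.9  195. ] tool frame [  3.9   3.5 180.1]
[ 511.9 -358.2  195. ] tool frame [  4.4  98.2 180.1]
205 [75, 74, 84, 85, 79, 90, 114, 158, 186, 209, 225, 237, 251, 252, 251, 239, 229, 216, 191, 128, 116, 120]
215 [149, 125, 114, 110, 111, 97, 117, 157, 187, 210, 225, 237, 252, 253, 251, 245, 247, 240, 222, 143, 117, 125]
225 [114, 114, 113, 110, 113, 103, 115, 159, 192, 212, 225, 237, 252, 253, 251, 245, 241, 221, 190, 180, 198, 203]
335 [53, 100, 110, 110, 110, 106, 107, 122, 135, 145, 153, 167, 179, 184, 172, 162, 154, 142, 121, 195, 201, 203]
345 [140, 124, 110, 110, 112, 105, 110, 124, 134, 147, 155, 167, 176, 182, 174, 160, 153, 190, 173, 200, 201, 201]
355 [79, 77, 75, 75, 73, 76, 99, 122, 135, 146, 156, 163, 174, 181, 173, 161, 152, 141, 122, 196, 203, 200]
```

carry_out --increments '[0,0,0.02,0,0,0,-0.6,0,0,0.06,0,0,0,-0.6,0,0,0.12,0,0,0,-0.6,0,0,0.19,0,0,0,-0.6,0,0,0.26,0,0,0,-0.6,0,0,0.33,0,0,0,-0.6,0,0,0.4,0,0,0,-0.6,0,0,0.445,0,0,0,-0.6,0,0,0.47,0,0,0,-0.6,0,0,0.475,0,0,0,-0.6]'

```text
time: 19.45
tool_pos: [467.4, -270.9, 184.7]
tcp_rot: [-180.0, 0.0, 23.9]
ft_force: [0.4, -0.1, -3.2]
finger_gap: 35.1
grip_force: 45.3
```

carry_out --increments '[0,0,0.004,0,0,0,-0.6,0,0,0.008,0,0,0,-0.6,0,0,0.012,0,0,0,-0.6,0,0,0.016,0,0,0,-0.6,0,0,0.02,0,0,0,-0.6,0,0,0.023,0,0,0,-0.6,0,0,0.025,0,0,0,-0.6,0,0,0.025,0,0,0,-0.6,0,0,0.025,0,0,0,-0.6,0,0,0.025,0,0,0,-0.6]'

```text
time: 20.7
tool_pos: [467.6, -271.0, 175.2]
tcp_rot: [180.0, -0.0, 23.9]
ft_force: [-0.8, -0.9, -3.1]
finger_gap: 34.5
grip_force: 45.3
```

carry_out --increments '[0,0,0.002,0,0,0,-0.6,0,0,0.004,0,0,0,-0.6,0,0,0.006,0,0,0,-0.6,0,0,0.007,0,0,0,-0.6,0,0,0.008,0,0,0,-0.6,0,0,0.008,0,0,0,-0.6,0,0,0.008,0,0,0,-0.6,0,0,0.008,0,0,0,-0.6,0,0,0.008,0,0,0,-0.6,0,0,0.008,0,0,0,-0.6]'

```text
time: 21.95
tool_pos: [467.7, -271.1, 173.9]
tcp_rot: [179.9, -0.0, 23.9]
ft_force: [-6.1, 4.4, 11.3]
finger_gap: 34.8
grip_force: 46.9
```

carry_out --increments '[0,0,-0.003,0,0,0,-0.3,0,0,-0.003,0,0,0,-0.15,0,0,-0.003,0,0,0,-0.05,0,0,-0.003,0,0,0,0.1,0,0,-0.003,0,0,0,0.3,0,0,-0.003,0,0,0,0.4,0,0,-0.003,0,0,0,0.4,0,0,-0.03,0,0,0,0.4,0,0,-0.08,0,0,0,0.4,0,0,-0.15,0,0,0,0.4]'

```text
time: 23.2
tool_pos: [467.5, -270.9, 233.5]
tcp_rot: [-180.0, 0.0, 23.9]
ft_force: [0.1, 0.2, 0.8]
finger_gap: 59.7
grip_force: 0.0
```

Run:
```python
from h import *
np.set_printoptions(precision=1,suppress=True)
s=sense();print(s["tool_pos"],s["tcp_rot"],s["time"],s["ft_force"],s["finger_gap"])
w=viewer.snapshot("wrist");t=viewer.snapshot("side")
C=np.zeros((600,800,3),np.uint8)
C[:315,:420]=cv2.resize(w,(420,315));C[:600,425:800]=cv2.resize(t[110:230,270:345],None,fx=5,fy=5)
C=np.clip(255*(C/255.)**.6,0,255).astype(np.uint8)
cv2.imwrite("pics/c7.png",C[:,:,::-1])
json.dump([[467.5,-271,231.8],Ro.from_euler("xyz",[180,0,23.8],degrees=True).as_quat().tolist()],open("cmd.json","w"))
```

```text
[ 467.5 -270.9  233.5] [-180.     0.    23.9] 23.2 [0.1 0.2 0.8] 59.70273081063526
```

View pics/c7.png

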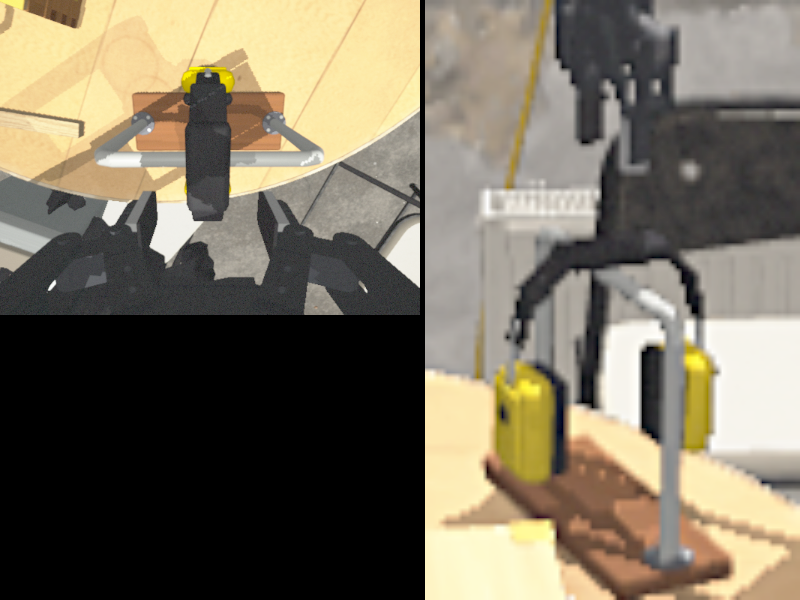

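The ear defenders hang on the rail, one cup each side; in the side view the band crosses the tube and the cups sit at crop (525, 425) and (680, 395). Next is the bow handle. I'll tilt the tool 30° forward, approach in front of it, and allow for the 34 mm tip offset.

Run:
```python
from h import *
print([a for a in dir(r) if a[0]!="_"])
go(440,-110,300,62,roll=165)
go(440,98,170,94.15,roll=150)
bar=np.array([461,99.5,97]);z=Ro.from_euler("xyz",[150,0,94.15],degrees=True).apply([0,0,1]);print(z)
t=bar+47*z;print(t);go(*t,94.15,roll=150)
```

```text
['PlanningError', 'tcp_to_grasp']
frac [0.1, -0.396, -0.17, -0.04, 0.014, -0.105] mm 177.0 deg 40.9
frac [0.458, -0.321, 0.251, -0.041, 0.034, -0.083] mm 245.0 deg 35.5
[ 0.498689    0.03618392 -0.8660254 ]
[484.43838323 101.20064443  56.29680602]
frac [0.001, -0.047, 0.301, 0.0, 0.0, -0.0] mm 122.0 deg 0.2
```

carry_out --increments '[0,0,-0.08,0,0,0,0.4,0.01,-0.04,-0.15,-0.005,0.002,-0.015,0.4,0.025,-0.1,-0.17,-0.01,0.004,-0.03,0.3,0.045,-0.18,-0.17,-0.016,0.006,-0.045,0,0.065,-0.26,-0.17,-0.022,0.008,-0.06,0,0.085,-0.34,-0.17,-0.03,0.01,-0.08,0,0.1,-0.396,-0.17,-0.036,0.012,-0.095,-0.06,0.1,-0.396,-0.17,-0.04,0.014,-0.105,-0.06,0.1,-0.396,-0.17,-0.04,0.014,-0.105,-0.06,0.1,-0.396,-0.17,-0.04,0.014,-0.105,-0.06]'

```text
time: 24.55
tool_pos: [440.1, -110.2, 300.3]
tcp_rot: [165.0, -0.1, 61.8]
ft_force: [0.9, -1.3, 0.6]
finger_gap: 40.2
grip_force: 0.0
```

carry_out --increments '[0.03,-0.02,0.015,-0.004,0.003,-0.008,-0.06,0.09,-0.06,0.045,-0.01,0.008,-0.02,-0.06,0.17,-0.12,0.08,-0.018,0.015,-0.036,-0.06,0.25,-0.17,0.12,-0.025,0.02,-0.05,-0.06,0.33,-0.23,0.17,-0.032,0.027,-0.065,-0.06,0.4,-0.28,0.21,-0.038,0.031,-0.077,-0.06,0.44,-0.308,0.24,-0.041,0.034,-0.083,-0.06,0.458,-0.321,0.251,-0.041,0.034,-0.083,-0.06,0.458,-0.321,0.251,-0.041,0.034,-0.083,-0.06,0.458,-0.321,0.251,-0.041,0.034,-0.083,-0.06]'

```text
time: 25.8
tool_pos: [454.4, 102.3, 170.0]
tcp_rot: [150.5, 0.3, 93.9]
ft_force: [0.6, 0.9, -0.1]
finger_gap: 40.2
grip_force: 0.0
```

Run:
```python
from h import *
np.set_printoptions(precision=1,suppress=True)
s=sense();p=s["tool_pos"];R=Ro.from_euler("xyz",s["tcp_rot"],degrees=True)
print(p,s["tcp_rot"],s["joint_pos"],s["time"],s["finger_gap"])
w=viewer.snapshot("wrist");cv2.imwrite("pics/w3.png",w[:,:,::-1])
# expected bar ends, legs
e=np.array([-.0724,.9974,0])
for k in(-40,0,40): print("bar px",proj("wrist",np.array([461,99.5,97])+k*e))
# grey, unsaturated bright pixels
hsv=cv2.cvtColor(w,cv2.COLOR_RGB2HSV);m=((hsv[...,1]<40)&(hsv[...,2]>110)).astype(np.uint8)
n,l,st,ce=cv2.connectedComponentsWithStats(m)
for i in np.argsort(-st[1:,4])[:8]+1: print(st[i],ce[i])
```

```text
[454.4 102.3 170. ] [150.5   0.3  93.9] [  8.6 -51.1 138.1  -2.8  63.6   5.2] 25.8 40.20125211672418
bar px [236.5 256.7]
bar px [234.6 207.7]
bar px [232.6 153.8]
[  38   40   96   89 4714] [84.9 84.6]
[ 228  124   60  144 2716] [249.1 191.1]
[ 465   50   76  101 1246] [499.9 100.9]
[ 482    0   56   85 1246] [507.3  42.3]
[511  13  36  48 297] [526.4  38.7]
[533 103  27  69 279] [548.2 135.5]
[503 132  41   9 207] [522.1 135.9]
[292 116   5  33 149] [294.1 132.4]
```

Run:
```python
from h import *
w=cv2.imread("pics/w3.png")[:,:,::-1]
hsv=cv2.cvtColor(np.ascontiguousarray(w),cv2.COLOR_RGB2HSV);m=((hsv[...,1]<40)&(hsv[...,2]>110))
for v in range(120,272,15): print(v,[int(x)+215 for x in np.where(m[v,215:300])[0][[0,-1]]] if m[v,215:300].any() else None, m[v,215:300].sum())
for x in(-6,0,6): print(proj("wrist",np.array([461+x,99.5,97])),proj("wrist",np.array([461,99.5,97+x])))
s=sense();json.dump([s["tool_pos"].tolist(),Ro.from_euler("xyz",s["tcp_rot"],degrees=True).as_quat().tolist()],open("cmd.json","w"))
z=Ro.from_euler("xyz",[160,0,94.15],degrees=True).apply([0,0,1])
bar=np.array([461,99.5,97])
go(*(bar-10*z),94.15,roll=160);go(*(bar+46*z),94.15,roll=160)
```

```text
120 [293, 296] 4
135 [237, 296] 56
150 [228, 243] 16
165 [228, 241] 14
180 [229, 242] 14
195 [229, 243] 15
210 [236, 239] 4
225 [235, 239] 5
240 [231, 244] 14
255 [232, 294] 59
270 [291, 292] 2
[227.05379731 208.34161181] [231.5216574  205.52881681]
[234.64063662 207.65682959] [234.64063662 207.65682959]
[242.05419502 206.98768757] [237.88403149 209.86972851]
frac [-0.007, -0.072, 0.142, 0.026, 0.001, -0.0] mm 64.0 deg 9.5
frac [-0.0, -0.0, 0.14, 0.0, -0.0, -0.0] mm 56.0 deg 0.2
```

carry_out --increments '[-0.001,-0.008,0.01,0.004,0,0,-0.06,-0.002,-0.02,0.03,0.01,0,0,-0.06,-0.003,-0.035,0.06,0.017,0.001,0,-0.06,-0.005,-0.05,0.09,0.022,0.001,0,-0.06,-0.006,-0.062,0.12,0.026,0.001,0,-0.06,-0.007,-0.072,0.142,0.026,0.001,0,-0.06,-0.007,-0.072,0.142,0.026,0.001,0,-0.06,-0.007,-0.072,0.142,0.026,0.001,0,-0.06,-0.007,-0.072,0.142,0.026,0.001,0,-0.06,-0.007,-0.072,0.142,0.026,0.001,0,-0.06]'

```text
time: 27.1
tool_pos: [457.1, 100.0, 105.7]
tcp_rot: [159.8, -0.0, 94.1]
ft_force: [0.5, 1.0, -0.4]
finger_gap: 40.3
grip_force: 0.0
```

Run:
```python
from h import *
np.set_printoptions(precision=1,suppress=True)
s=sense();p=s["tool_pos"];print(p,s["tcp_rot"],s["joint_pos"],json.load(open("cmd.json"))[0])
w=viewer.snapshot("wrist");cv2.imwrite("pics/w4.png",w[:,:,::-1])
hsv=cv2.cvtColor(w,cv2.COLOR_RGB2HSV);m=((hsv[...,1]<40)&(hsv[...,2]>110))
e=np.array([-.0724,.9974,0])
for k in(-40,-20,0,20,40): print("bar px",proj("wrist",np.array([461,99.5,97])+k*e),proj("wrist",np.array([467,99.5,97])+k*e))
for v in range(100,400,15):
    x=np.where(m[v,190:330])[0]+190
    if len(x): print(v,x[0],x[-1],len(x))
json.dump([p.tolist(),Ro.from_euler("xyz",s["tcp_rot"],degrees=True).as_quat().tolist()],open("cmd.json","w"))
z=Ro.from_euler("xyz",[160,0,94.15],degrees=True).apply([0,0,1])
go(*(np.array([461.5,100,97])+46*z),94.15,roll=160)
```

```text
[457.1 100.  105.7] [159.8  -0.   94.1] [  6.8 -34.8 133.   -1.   61.6   3. ] [476.8654510603762, 100.73241694696489, 53.83000746099798]
bar px [276.6 294.7] [285.6 293.5]
bar px [276.6 265.3] [285.9 264.4]
bar px [276.6 234.1] [286.2 233.5]
bar px [276.6 201.1] [286.5 200.8]
bar px [276.6 166. ] [286.8 166.1]
130 296 329 34
145 279 329 51
160 269 292 24
175 269 288 20
190 269 288 20
205 270 288 19
220 274 286 13
235 274 283 10
250 273 286 14
265 273 287 15
280 270 287 18
295 271 320 50
frac [-0.001, 0.002, 0.139, 0.0, -0.0, -0.0] mm 56.0 deg 0.2
```

carry_out --increments '[0,0,0.015,0,0,0,-0.06,0,0,0.04,0,0,0,-0.06,0,0.001,0.065,0,0,0,-0.06,0,0.002,0.09,0,0,0,-0.06,-0.001,0.002,0.11,0,0,0,-0.06,-0.001,0.002,0.125,0,0,0,-0.06,-0.001,0.002,0.135,0,0,0,-0.06,-0.001,0.002,0.139,0,0,0,-0.06,-0.001,0.002,0.139,0,0,0,-0.06,-0.001,0.002,0.139,0,0,0,-0.06]'

```text
time: 28.4
tool_pos: [476.9, 101.0, 53.5]
tcp_rot: [159.9, -0.0, 94.1]
ft_force: [-0.2, 0.7, 0.0]
finger_gap: 40.5
grip_force: 0.0
```

carry_out --increments '[0,0,0,0,0,0,-0.2,0,0,0,0,0,0,-0.35,0,0,0,0,0,0,-0.5,0,0,0,0,0,0,-0.65,0,0,0,0,0,0,-0.8,0,0,0,0,0,0,-1,0,0,0,0,0,0,-1,0,0,0,0,0,0,-1,0,0,0,0,0,0,-1,0,0,0,0,0,0,-1]' --force 50

```text
time: 29.65
tool_pos: [477.2, 101.0, 53.6]
tcp_rot: [159.8, -0.0, 94.1]
ft_force: [4.8, 0.5, -0.2]
finger_gap: 10.3
grip_force: 48.7
```

Run:
```python
from h import *
R=Ro.from_euler("xyz",[160,0,94.15],degrees=True);c=np.radians(4.15)
def D(th):
    t=np.radians(th);x=-249*np.cos(t)+19*np.sin(t)+249;z=249*np.sin(t)+19*np.cos(t)-19
    return R.inv().apply([x*np.cos(c),x*np.sin(c),z])/400
for a,L in((0,(1,3,6,9,12,15,18,20,22,22)),(22,(23,25,28,31,34,37,40,42,44,44)),(44,(45,47,49.5,52,54.5,56.5,58,59,60,60))):
    for t in L: print(t,np.round(D(t)-D(a),3).tolist())
```

```text
1 [0.0, 0.005, -0.01]
3 [0.0, 0.014, -0.029]
6 [0.0, 0.03, -0.058]
9 [0.0, 0.047, -0.086]
12 [0.0, 0.066, -0.113]
15 [0.0, 0.086, -0.138]
18 [0.0, 0.107, -0.163]
20 [0.0, 0.122, -0.179]
22 [0.0, 0.138, -0.194]
22 [0.0, 0.138, -0.194]
23 [0.0, 0.008, -0.007]
25 [0.0, 0.024, -0.022]
28 [0.0, 0.05, -0.043]
31 [0.0, 0.076, -0.062]
34 [0.0, 0.103, -0.08]
37 [0.0, 0.132, -0.096]
40 [0.0, 0.161, -0.111]
42 [0.0, 0.181, -0.12]
44 [0.0, 0.201, -0.128]
44 [0.0, 0.201, -0.128]
45 [-0.0, 0.01, -0.004]
47 [0.0, 0.031, -0.011]
49.5 [0.0, 0.057, -0.019]
52 [0.0, 0.083, -0.026]
54.5 [0.0, 0.11, -0.032]
56.5 [0.0, 0.131, -0.036]
58 [0.0, 0.147, -0.038]
59 [0.0, 0.158, -0.04]
60 [0.0, 0.169, -0.041]
60 [0.0, 0.169, -0.041]
```

carry_out --increments '[0,0.005,-0.01,0,0,0,-1,0,0.014,-0.029,0,0,0,-1,0,0.03,-0.058,0,0,0,-1,0,0.047,-0.086,0,0,0,-1,0,0.066,-0.113,0,0,0,-1,0,0.086,-0.138,0,0,0,-1,0,0.107,-0.163,0,0,0,-1,0,0.122,-0.179,0,0,0,-1,0,0.138,-0.194,0,0,0,-1,0,0.138,-0.194,0,0,0,-1]'

```text
time: 30.9
tool_pos: [500.3, 102.6, 144.5]
tcp_rot: [160.1, -0.0, 94.1]
ft_force: [-11.2, -0.8, 0.5]
finger_gap: 9.8
grip_force: 49.6
```

carry_out --increments '[0,0.006,-0.007,0,0,0,-1,0,0.022,-0.022,0,0,0,-1,0,0.047,-0.042,0,0,0,-1,0,0.073,-0.061,0,0,0,-1,0,0.1,-0.079,0,0,0,-1,0,0.129,-0.095,0,0,0,-1,0,0.158,-0.11,0,0,0,-1,0,0.178,-0.119,0,0,0,-1,0,0.198,-0.127,0,0,0,-1,0,0.198,-0.127,0,0,0,-1]'

```text
time: 32.15
tool_pos: [559.3, 106.9, 222.2]
tcp_rot: [159.8, -0.0, 94.1]
ft_force: [-10.1, -1.1, 7.7]
finger_gap: 10.0
grip_force: 52.1
```

Run:
```python
from h import *
np.set_printoptions(precision=2,suppress=True)
s=sense();p=s["tool_pos"];print(p,s["ft_force"],s["wrist_torque"],s["finger_gap"],s["grip_force"],s["joint_pos"])
# bar slip along the fingers: distance hinge to TCP-46z vs nominal
R=Ro.from_euler("xyz",s["tcp_rot"],degrees=True);c=np.radians(4.15);u=np.array([np.cos(c),np.sin(c),0])
h=np.array([604.5,109.8,78])+104*u
b=p-46*R.apply([0,0,1])-h;X,Z=b@u,b[2];print("radius",np.hypot(X,Z),"nominal",np.hypot(249,19),"lid",np.degrees(np.arctan2(Z,-X)-np.arctan2(19,249)))
```

```text
[559.34 106.86 222.16] [-10.1   -1.09   7.69] [-0.15  1.48 -0.03] 10.010550922646246 52.07552790641785 [  6.11 -19.41 110.19  -0.69  69.05   2.13]
radius 249.7237177522024 nominal 249.72384747957094 lid 44.24305099698725
```

carry_out --increments '[0,0.01,-0.005,0,0,0,-1,0,0.031,-0.013,0,0,0,-1,0,0.057,-0.022,0,0,0,-1,0,0.083,-0.03,0,0,0,-1,0,0.11,-0.036,0,0,0,-1,0,0.131,-0.04,0,0,0,-1,0,0.147,-0.043,0,0,0,-1,0,0.158,-0.045,0,0,0,-1,0,0.169,-0.046,0,0,0,-1,0,0.169,-0.046,0,0,0,-1]'

```text
time: 33.4
tool_pos: [616.0, 110.9, 261.0]
tcp_rot: [159.9, -0.0, 94.1]
ft_force: [-5.6, -1.1, 6.3]
finger_gap: 9.6
grip_force: 51.8
```

Run:
```python
from h import *
np.set_printoptions(precision=2,suppress=True)
s=sense();p=s["tool_pos"];print(p,s["time"],s["ft_force"],s["wrist_torque"],s["finger_gap"],s["grip_force"],s["qd"])
R=Ro.from_euler("xyz",s["tcp_rot"],degrees=True);c=np.radians(4.15);u=np.array([np.cos(c),np.sin(c),0]);v=np.array([-u[1],u[0],0])
h=np.array([604.5,109.8,78])+104*u
b=p-46*R.apply([0,0,1])-h;X,Z=b@u,b[2];print("radius",np.hypot(X,Z),"lid",np.degrees(np.arctan2(Z,-X)-np.arctan2(19,249)))
# side picture check: yellow lid corner fittings vs predicted lid front top corners at several angles
t=viewer.snapshot("side");cv2.imwrite("pics/s9.png",t[:,:,::-1])
hsv=cv2.cvtColor(t,cv2.COLOR_RGB2HSV);m=((hsv[...,0]>22)&(hsv[...,0]<34)&(hsv[...,1]>150)&(hsv[...,2]>120)).astype(np.uint8)
n,l,st,ce=cv2.connectedComponentsWithStats(m)
for i in range(1,n):
    if st[i,4]>15: print(st[i],ce[i])
for th in(50,55,60,65,70):
    a=np.radians(th)
    f=lambda x,y,z:h+u*(x*np.cos(a)+z*np.sin(a))+v*y+np.array([0,0,-x*np.sin(a)+z*np.cos(a)])
    print(th,[proj("side",f(-204,y,z)).round(1).tolist() for y,z in((150,37),(-150,37),(150,0))])
```

```text
[616.01 110.86 261.02] 33.4 [-5.57 -1.12  6.35] [-0.07  0.96  0.05] 9.645528233348468 51.7785108089447 [ 0.09 -0.34  0.39 -0.02  0.02 -0.07]
radius 250.7920997302096 lid 60.05865483120647
[322 178   6  22  89] [324.07 188.87]
[284 182  11  24 185] [289.99 193.96]
[145 333  28  21 101] [158.14 343.52]
50 [[266.7, 217.4], [261.2, 172.4], [278.3, 225.5]]
55 [[260.0, 214.6], [255.7, 170.0], [272.6, 221.8]]
60 [[253.1, 212.4], [250.0, 168.1], [266.4, 218.6]]
65 [[245.9, 210.7], [244.1, 166.6], [259.9, 215.9]]
70 [[238.5, 209.5], [238.1, 165.6], [253.0, 213.6]]
```

carry_out --increments '[0,0,0,0,0,0,-1,0,0,0,0,0,0,-1,0,0,0,0,0,0,-1,0,0,0,0,0,0,-1,0,0,0,0,0,0,-1,0,0,0,0,0,0,-1,0,0,0,0,0,0,-1,0,0,0,0,0,0,-1,0,0,0,0,0,0,-1,0,0,0,0,0,0,-1]'

```text
time: 34.7
tool_pos: [615.7, 110.9, 260.9]
tcp_rot: [159.9, -0.0, 94.1]
ft_force: [-5.1, -0.6, 5.7]
finger_gap: 10.2
grip_force: 51.7
```

```bash
python3 -c "
from bench import order;print(order.hand_in())"
```

```text
the job is handed in; nothing more can be done
None
```

The ear defenders hang on the rail with one cup on each side, and the lid is being held open by its handle at about 60°, worked out from the arm's position and not confirmed in a picture; I handed the job in at 34.7 s, and no verdict came back.

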